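Shift a laboratory stirrer into low range

ROBOT

A 6-joint arm with a two-finger parallel gripper is mounted at the origin on the work surface. World frame = base frame: x ahead of the robot, y to its left, z up, the work surface at z = 0. Lengths are in m, angles in rad, forces in N, time in s.
With the tool pointing down it reaches from about 0.35 to 0.975 m from the base axis. Payload 17.4 kg.
Tool frame: the origin (TCP) lies at the very end of the fingers, on their centre line; the grasp point (between the pads) lies 19 mm behind it; z points along the fingers, y is the direction in which the jaws open and shut (so a half turn about z gives the same grasp; the last joint's range is limited). The gripper opens to 85 mm and grips with 20 to 120 N. Pads are 22 mm wide; open, the fingers measure 114 mm over their backs; the gripper's body (76 mm by 85 mm) begins 54 mm behind the grasp point. The pads swing forward as they close: fully open they stand 13 mm farther back than shut.
Start: joints at [-1.27, 0.116, 1.442, -0, 1.584, -0.038], TCP at [0.224, -0.637, 0.231] pointing down, gripper open.
Joint ranges: [-2.83, 2.83], [-0.83, 2.19], [0.07, 2.5], [-1.14, 4.28], [0.01, 3], [-2.97, 2.97]. Speed limits (rad/s): [1.89, 1.89, 2.22, 3.14, 3.14, 3.14].

INTERFACE

Orientations are given as [roll, pitch, yaw] about the fixed x, y, z axes, in that order (R = Rz(yaw) Ry(pitch) Rx(roll)).
In Python, from plant import get_state, read_camera, close_job, find_in, tip_of gives the robot as it stands. The module is installed in compiled form; this text tells all that it offers.
- The arm moves only by the shell command python3 -m pendant 'ROWS' [FORCE]. ROWS is JSON, a list of rows, each a list of 7 numbers: the finger opening in mm, from 0 to 85.4, then the shift along the tool's x, y, z in units of 30 mm (1.0 is 30 mm), then the turn, a rotation vector about the tool's x, y, z in units of 5 degrees (1.0 is 5 degrees). In form: [[gripper, tx, ty, tz, ax, ay, az], ...]. A call has 1 to 10 rows; each row shifts and turns the commanded pose from where the row before left it, along the tool's axes as they then stand; what a row does not reach is not made up. A row lasts 1/10 s, in which the tool goes at most 50 mm and 8.59 degrees, less where a joint would pass 70% of its speed; a pose out of reach is approached as far as the arm can. A call is refused whole if a number of a shift passes 1 or a number of a turn 1, either way. A call with a gripper value outside its range is refused whole. The fingers move at their own pace and stop on an object; FORCE is the grip in N (left out, the last holds). Time passes only in rows, so rows that do not move let the fingers close. It gives the time, the measured TCP pose, the force and the opening at its end, in the units of the state.
- get_state(): the state, without advancing time (a new reading comes with each control period).
- read_camera(name): name is "side" or "top"; returns a dict with "frame" (384x512x3 uint8, red, green, blue), "depth" (384x512 float32, m along the optical axis (not along the pixel's ray), 0 where there is no reading), "K" (3x3 intrinsics, pixels), "rvec" (rotation vector, rad) and "tvec" (3), from world to camera coordinates, as OpenCV has them. Camera axes: x right, y down, z forward; pixel columns grow to the right and rows downward; lengths in m; the calibration is good to about 2 mm. A picture is of the moment at which its call begins.
- close_job(): hands the job in, once; it reports no verdict.
Trained networks look in a picture, given as the dict that the camera call returned (one of the last four; its "shot" number tells which), for a name from the list of things; names that differ only in an ending like _2 or _b are one class to them, and where a whole thing is asked for, a point or a joint stands for the part that bears it (a point fixed in the world has none). Each returns a list of dicts, best first, with "p" (0 to 1); they miss things now and then, are a little off and sometimes report something else, mostly with a low value. They report only what shows in the picture. A call takes as long as a camera call.
- find_in(picture, label): "location" ([x, y, z] in m, in world coordinates, good to about 4 mm: the middle of the surface that is visible of it).
- tip_of(picture, label): "location" ([x, y, z] in m, in world coordinates, good to about 4 mm: a listed point, or the origin of a listed thing).
The state is a dict: "clock": time; "q": joint angles; "joint_vel": joint speeds; "effort": joint torques, N m; "eef_pos": TCP position; "orientation": TCP orientation; "wrist_force": force on the tool from outside, world axes, zero at the start; "torque": the same for the moment, N m; "width": finger opening in m.
Only numpy, scipy, OpenCV 4.12 (cv2) and the standard library are available. Lean on these libraries where they do the work, as an engineer would, in place of code of your own. Each camera call takes 0.05 s, during which the arm holds its last target. There are 200 camera calls.

TASK

The overhead stirrer is switched off and in high range; put it into low range for a thick mix. Ease the gear lever over towards low until you feel the teeth butt, rock the spindle by its hand collar until you feel them catch, then ease the lever fully home in low and let go. Never force the teeth, neither with the lever nor by wrenching the spindle once it has caught, and leave the things around the stirrer standing where they are.

Things in the scene. Friction and masses are not known exactly. Their poses are not given: they have to be found in the camera images.
- stirrer: Overhead stirrer on a plate stand, fixed: head 200 x 100 mm, deck top at z 235 mm, pale gearbox with the spindle nearer the robot, grey motor hood and stand rod (16 mm, 205 mm from the spindle) beyond. Origin on the table under the spindle axis; x runs from spindle to rod, y sideways along the lever's swing, z up. Inside, a clutch of five square teeth, out of sight.
- gear_lever (a joint): Gear lever angle, rad: -0.26 high range (side with two pips), 0 neutral, +0.26 low range (one pip, the stirrer's +y side), there fully home at its stop. Takes about 5 N at the knob to move and stays where left. From about +0.06 the teeth may butt: the push then climbs by about 1 N per mm of knob travel. Pushed to 10 N or more and let go, it creeps back a little but keeps the teeth pressed together.
- lever_knob (a point): Centre of the gear lever's black knob, an upright cylinder 22 mm across and 34 mm high, 85 mm above the lever's pivot, about 290 mm above the table and 95 mm beyond the spindle. It moves with the lever, 22 mm either side of neutral along the stirrer's y. Push it from the side or pinch it; the deck around it is clear. Over about 15 N against butting teeth is forcing them.
- collar (a point): Centre of the round steel hand collar on top of the upright spindle: 44 mm across, 36 mm high, with a 13 mm shaft stub 10 mm high on it. Its frame is the stirrer's and does not turn. Turns with about 0.1 Nm. The pressed teeth drop in within 36 degrees of turn one way or the other; then it has about 10 degrees of play and beyond that stiffens by about 6 Nm/rad, springing back; over 0.5 Nm is wrenching.
- beaker: Bystander: small glass beaker, 48 mm across, 62 mm high, on the stand plate beside the head. Origin under its centre.
- small_flask: Bystander: small conical flask, 50 mm across, 75 mm high, on the stand plate at the other side. Origin under its centre.
- large_flask: Bystander: conical flask, 86 mm across, 145 mm high. Origin under its centre.
- tube_rack: Bystander: wooden test tube rack with tubes, 230 x 55 mm, 137 mm high. Origin under its centre.
- jar: Bystander: screw-top glass jar, 84 mm across, 125 mm high. Origin under its centre.
- bottle: Bystander: clear bottle, 62 mm across, 175 mm high. Origin under its centre.
- funnel: Bystander: white funnel standing mouth down, 90 mm across, 95 mm high. Origin under its centre.

How it is judged:
On the way:
1. the lever has been eased over until the clutch teeth butt (contact force between spindle and dog_ring above 2 N), for 0.2 s.
At the end, for the whole second after the job is handed in: The gear lever stands fully home in low range (above 0.235 rad of 0.26, at most about 2 mm short at the knob), at rest and let go, so that the clutch teeth are in full mesh (value of joint gear_lever above 0.235 rad and velocity of joint gear_lever below 0.05 rad/s); the robot touches nothing.
It fails at once if the clutch teeth are forced, by the lever or by the spindle, with more than 26 N (contact force between spindle and dog_ring above 26 N).
It fails at once if a bystander is shifted by more than 30 mm or knocked over (distance of any of beaker, small_flask, large_flask, tube_rack, jar, bottle, funnel from where it was at the start of the episode above 0.03 m or angle between any of beaker, small_flask, large_flask, tube_rack, jar, bottle, funnel's own z axis and vertical above 0.5 rad).
It also fails if it takes over 72 s, if anything falls off the work surface, if the arm or the gripper's body presses on something with over 40 N, if the wrist force passes 120 N, or if a joint passes its speed limit or range.

## Working session

There is one attempt and no reset: what is moved stays moved. The work goes in short steps, Python scripts to look and compute and a shell command to move; the robot and the scene stay as the last step left them, time stands still between calls to the robot, and variables do not carry over. Pictures are saved under pics/ and viewed, about 8 in all and at most 12, crops included, and the job is handed in when it is done.

```bash
mkdir -p pics
python3 - <<'E'
from plant import *
import cv2,numpy as np
s=get_state();print({k:np.round(v,3).tolist() for k,v in s.items()})
for c in("top","side"):
    p=read_camera(c);cv2.imwrite(f"pics/{c}0.png",cv2.cvtColor(p["frame"],cv2.COLOR_RGB2BGR))
    R=cv2.Rodrigues(p["rvec"])[0];print(c,"campos",(-R.T@p["tvec"]).round(3))
    for l in("stirrer","lever_knob","collar"):
        print(l,[(np.round(d["location"],3).tolist(),round(d["p"],2)) for d in tip_of(p,l)[:2]])
    for l in "beaker small_flask large_flask tube_rack jar bottle funnel".split():
        print(l,[(np.round(d["location"],3).tolist(),round(d["p"],2)) for d in tip_of(p,l)[:1]])
E
```

```text
{'clock': 0.0, 'q': [-1.27, 0.117, 1.442, 0.0, 1.584, -0.038], 'joint_vel': [-0.0, 0.001, -0.0, 0.0, 0.001, 0.002], 'effort': [0.004, -73.197, -63.249, 0.0, 0.006, -0.0], 'eef_pos': [0.224, -0.636, 0.231], 'orientation': [-3.14, -0.0, 0.339], 'wrist_force': [-1.059, 0.536, -0.786], 'torque': [0.051, 0.027, 0.053], 'width': 0.086}
top campos [ 0.272 -0.004  1.629]
stirrer [([0.465, -0.112, 0.26], 0.74), ([0.468, -0.104, -0.001], 0.59)]
lever_knob [([0.567, -0.11, 0.289], 0.63), ([0.587, -0.426, -0.001], 0.62)]
collar [([0.468, -0.112, 0.263], 0.57), ([0.617, 0.443, -0.003], 0.54)]
beaker [([0.482, -0.017, 0.011], 0.62)]
small_flask [([0.483, -0.016, 0.014], 0.7)]
large_flask [([0.618, 0.445, -0.003], 0.85)]
tube_rack [([0.59, -0.426, 0.002], 0.95)]
jar [([0.36, -0.393, 0.0], 0.8)]
bottle [([0.435, 0.438, -0.002], 0.88)]
funnel [([0.294, 0.374, -0.0], 0.81)]
side campos [0.239 0.74  0.878]
stirrer [([0.476, -0.107, 0.0], 0.88)]
lever_knob [([0.568, -0.103, 0.287], 0.57)]
collar [([0.469, -0.105, 0.266], 0.91)]
beaker [([0.49, -0.013, 0.014], 0.71)]
small_flask [([0.47, -0.106, 0.268], 0.59)]
large_flask [([0.616, 0.446, -0.004], 0.81)]
tube_rack [([0.587, -0.426, -0.0], 0.84)]
jar [([0.359, -0.394, -0.002], 0.98)]
bottle [([0.433, 0.435, 0.0], 0.88)]
funnel [([0.288, 0.378, 0.002], 0.71)]
```

Run:
```python
import cv2,numpy as np
a=cv2.imread("pics/top0.png");b=cv2.imread("pics/side0.png")
cv2.imwrite("pics/both.png",np.hstack([cv2.resize(a[:,:],(400,300)),cv2.resize(b,(400,300))]))
cv2.imwrite("pics/topc.png",cv2.resize(a[60:260,180:400],(800,727))[:600])
print(a.shape)
```

```text
(384, 512, 3)
```

View pics/top0.png

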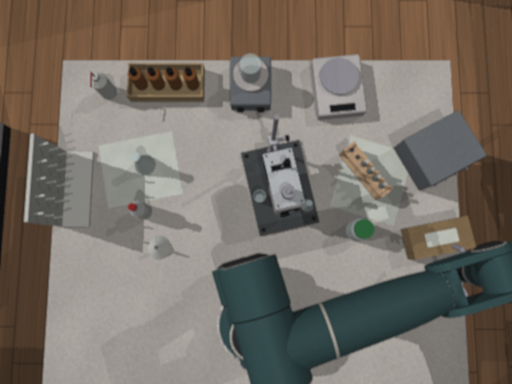

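View pics/side0.png

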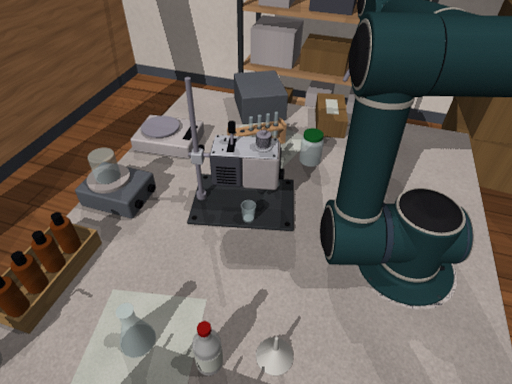

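```bash
cat > h.py <<'E'
from plant import *
import cv2,numpy as np
def cloud(p):
    d=p["depth"];v,u=np.nonzero(d>0);z=d[v,u];K=p["K"]
    X=np.c_[(u-K[0,2])*z/K[0,0],(v-K[1,2])*z/K[1,1],z]
    R=cv2.Rodrigues(p["rvec"])[0];return (X-np.ravel(p["tvec"]))@R,p["frame"][v,u],u,v
E
python3 - <<'E'
from h import *
for c in("top","side"):
    p=read_camera(c);W,C,u,v=cloud(p);f=p["frame"]
    m=(abs(W[:,0]-.56)<.16)&(abs(W[:,1]+.08)<.14)
    k=m&(W[:,2]>.24)&(np.hypot(W[:,0]-.469,W[:,1]+.108)<.035)
    print(c,"collar",k.sum(),W[k].mean(0).round(4),np.percentile(W[k],[2,50,98],axis=0).round(3).tolist())
    k=m&(W[:,2]>.262)&(np.hypot(W[:,0]-.567,W[:,1]+.107)<.035)
    print("knob",k.sum(),np.percentile(W[k],[2,50,98],axis=0).round(3).tolist())
    k=m&(W[:,2]>.32)
    for lo in np.arange(.2,.6,.05):
        q=m&(W[:,0]>.6)&(abs(W[:,2]-lo-.025)<.025)
        if q.sum():print("rod z",round(lo,2),q.sum(),np.median(W[q],0).round(3))
    k=m&(abs(W[:,2]-.235)<.006); print("deck",k.sum(),cv2.minAreaRect(W[k][:,:2].astype(np.float32)*1000))
    k=(abs(W[:,2]-.012)<.008)&(C.max(1)<70)&m;print("plate",k.sum(),cv2.minAreaRect(W[k][:,:2].astype(np.float32)*1000))
    im=cv2.cvtColor(f,cv2.COLOR_RGB2BGR);cv2.imwrite(f"pics/c_{c}.png",cv2.resize(im[130:250,230:330] if c=="top" else im[90:220,180:310],None,fx=4.6,fy=4.6,interpolation=2))
E
python3 -c "
import cv2,numpy as np
a=cv2.imread('pics/c_top.png');b=cv2.imread('pics/c_side.png');h=400
f=lambda i:cv2.resize(i,(400,int(i.shape[0]*400/i.shape[1])))[:480]
a,b=f(a),f(b);n=min(len(a),len(b));cv2.imwrite('pics/cc.png',np.hstack([a[:n],b[:n]]))"
```

```text
top collar 187 [ 0.4646 -0.1075  0.2746] [[0.443, -0.13, 0.24], [0.464, -0.108, 0.281], [0.487, -0.085, 0.293]]
knob 52 [[0.554, -0.115, 0.279], [0.562, -0.103, 0.302], [0.573, -0.093, 0.311]]
rod z 0.2 235 [ 0.616 -0.074  0.232]
rod z 0.25 19 [ 0.661 -0.062  0.277]
rod z 0.3 22 [ 0.662 -0.062  0.324]
rod z 0.35 27 [ 0.662 -0.062  0.376]
rod z 0.4 42 [ 0.664 -0.063  0.439]
deck 1438 ((543.1917724609375, -92.29835510253906), (255.6577911376953, 102.4117431640625), 13.011277198791504)
plate 1681 ((534.3021850585938, -95.81301879882812), (315.8872375488281, 231.52659606933594), 12.944955825805664)
side collar 315 [ 0.4671 -0.0978  0.2668] [[0.448, -0.123, 0.241], [0.466, -0.095, 0.27], [0.49, -0.085, 0.293]]
knob 110 [[0.556, -0.112, 0.263], [0.564, -0.096, 0.292], [0.576, -0.09, 0.308]]
rod z 0.2 285 [ 0.623 -0.06   0.23 ]
rod z 0.25 80 [ 0.667 -0.057  0.276]
rod z 0.3 88 [ 0.666 -0.057  0.325]
rod z 0.35 98 [ 0.666 -0.057  0.375]
rod z 0.4 105 [ 0.667 -0.058  0.425]
deck 1197 ((549.1674194335938, -91.25584411621094), (259.97119140625, 108.55655670166016), 12.44076156616211)
plate 3193 ((537.9839477539062, -80.01948547363281), (315.38916015625, 236.2967071533203), 9.8448486328125)
```

View pics/cc.png

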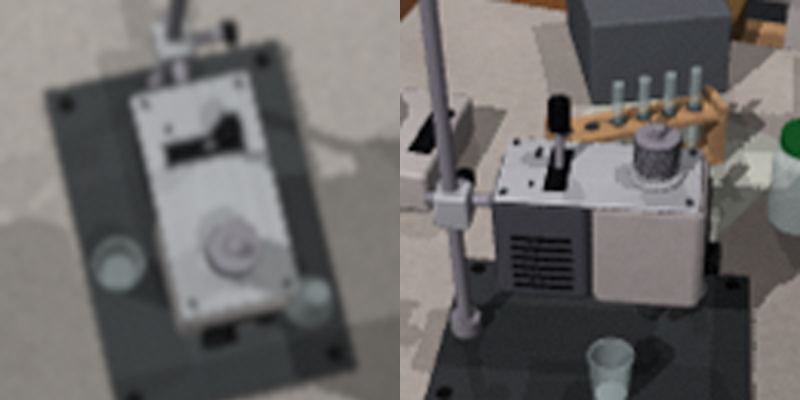

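Left: top view, with the head tilted about 13° and the knob on the right (−y, two pips). Collar at roughly (230,245) in the crop. Right: the side view shows the same thing, and the deck is clear. The stirrer's yaw is 13° from deck, plate and rod, which all agree. Collar axis is about (0.466, −0.107), and the knob is at about (0.5635, −0.105, 0.29).

```bash
cat > go.py <<'E'
import sys;from plant import get_state
import numpy as np
from scipy.spatial.transform import Rotation as Ro
x,y,z,yaw=map(float,sys.argv[1:])
s=get_state();R=Ro.from_euler("xyz",s["orientation"])
G=Ro.from_euler("xyz",[np.pi,0,np.radians(yaw)])
print("clock",round(s["clock"],2),"units tool now",(R.inv().apply(np.array([x,y,z])-s["eef_pos"])/.03).round(2),"turn",(np.degrees((R.inv()*G).as_rotvec())/5).round(2),
"in goal frame",(G.inv().apply(np.array([x,y,z])-s["eef_pos"])/.03).round(2))
E
python3 -m pendant '[[60,0,0,-1,0,0,0.43],[60,0,0,-1,0,0,0.43],[60,0,0,-1,0,0,0.43],[60,0,0,-1,0,0,0],[60,0,0,-1,0,0,0]]' 20; python3 go.py 0.5635 -0.106 0.37 13
```

```text
clock: 1.7
eef_pos: [0.2243, -0.6365, 0.3826]
orientation: [3.141, -0.0, 0.226]
wrist_force: [0.6, 0.4, -0.7]
width: 0.0604
clock 1.7 units tool now [ 14.98 -14.7    0.42] turn [ 0.   -0.   -0.01] in goal frame [ 15.   -14.69   0.42]
```

```bash
python3 -m pendant '[[60,1,-1,0,0,0,0],[60,1,-1,0,0,0,0],[60,1,-1,0,0,0,0],[60,1,-1,0,0,0,0],[60,1,-1,0,0,0,0],[60,1,-1,0,0,0,0],[60,1,-1,0,0,0,0],[60,1,-1,0,0,0,0],[60,1,-1,0,0,0,0],[60,1,-1,0,0,0,0]]'
python3 -m pendant '[[60,1,-1,0,0,0,0],[60,1,-1,0,0,0,0],[60,1,-1,0,0,0,0],[60,1,-1,0,0,0,0],[60,1,-0.7,0,0,0,0],[60,0,0,0,0,0,0],[60,0,0,0,0,0,0]]'; python3 go.py 0.5635 -0.106 0.37 13
python3 - <<'E'
from h import *
a=[]
for c in("top","side"):
    p=read_camera(c);im=cv2.cvtColor(p["frame"],cv2.COLOR_RGB2BGR)
    a.append(cv2.resize(im[120:250,210:340] if c=="top" else im[60:190,180:310],(400,400),interpolation=2))
    print(c,[(np.round(d["location"],3).tolist(),round(d["p"],2)) for d in tip_of(p,"lever_knob")[:2]])
cv2.imwrite("pics/d.png",np.hstack(a))
E
```

```text
clock: 2.7
eef_pos: [0.4499, -0.2753, 0.3815]
orientation: [3.141, -0.0, 0.226]
wrist_force: [0.6, -0.2, -0.8]
width: 0.06
clock: 3.4
eef_pos: [0.5641, -0.1055, 0.3811]
orientation: [-3.142, 0.001, 0.228]
wrist_force: [-0.2, -0.0, 0.3]
width: 0.0601
clock 3.4 units tool now [-0.02  0.01  0.37] turn [-0.    0.01  0.01] in goal frame [-0.02  0.01  0.37]
top [([0.569, -0.106, 0.29], 0.6)]
side [([0.567, -0.102, 0.286], 0.59)]
```

View pics/d.png

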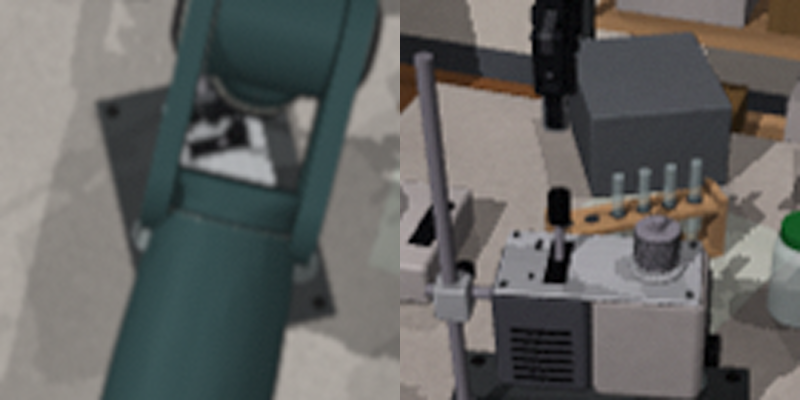

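The gripper hangs centred above the knob in the side crop (gripper at 555,110; knob at 558,205). Now I'll descend to straddle the knob and ease towards +y.

```bash
python3 -m pendant '[[60,0,0,0.8,0,0,0],[60,0,0,0.8,0,0,0],[60,0,0,0.8,0,0,0],[60,0,0,0.6,0,0,0],[60,0,0,0.5,0,0,0],[60,0,0,0,0,0,0]]'
python3 -m pendant '[[60,0,-0.2,0,0,0,0],[60,0,-0.2,0,0,0,0],[60,0,-0.1,0,0,0,0],[60,0,0,0,0,0,0]]'
python3 -m pendant '[[60,0,-0.1,0,0,0,0],[60,0,-0.1,0,0,0,0],[60,0,0,0,0,0,0]]'
```

```text
clock: 4.2
eef_pos: [0.5634, -0.1062, 0.2745]
orientation: [-3.141, 0.002, 0.226]
wrist_force: [-0.1, -0.2, -0.1]
width: 0.0601
clock: 4.6
eef_pos: [0.5607, -0.0907, 0.2771]
orientation: [3.141, -0.001, 0.227]
wrist_force: [-0.1, -0.6, 0.1]
width: 0.06
clock: 4.9
eef_pos: [0.5594, -0.0856, 0.2768]
orientation: [3.14, -0.001, 0.226]
wrist_force: [0.3, -3.8, 3.3]
width: 0.0598
```

```bash
python3 -m pendant '[[60,0,-0.1,0,0,0,0],[60,0,-0.1,0,0,0,0],[60,0,-0.1,0,0,0,0],[60,0,0,0,0,0,0]]'
python3 -m pendant '[[60,0,-0.1,0,0,0,0],[60,0,-0.1,0,0,0,0],[60,0,0,0,0,0,0]]'
```

```text
clock: 5.3
eef_pos: [0.5573, -0.0768, 0.2768]
orientation: [3.141, -0.001, 0.226]
wrist_force: [0.9, -3.7, 3.2]
width: 0.0599
clock: 5.6
eef_pos: [0.5559, -0.0709, 0.2765]
orientation: [3.141, -0.0, 0.226]
wrist_force: [0.3, -2.7, 2.1]
width: 0.0596
```

```bash
python3 -m pendant '[[60,0,-0.1,0,0,0,0],[60,0,-0.1,0,0,0,0],[60,0,0,0,0,0,0]]'
python3 -m pendant '[[60,0,-0.05,0,0,0,0],[60,0,0,0,0,0,0]]'
python3 -m pendant '[[60,0,-0.05,0,0,0,0],[60,0,0,0,0,0,0]]'
```

```text
clock: 5.9
eef_pos: [0.5546, -0.0652, 0.2766]
orientation: [3.141, -0.0, 0.226]
wrist_force: [-0.2, -3.9, 4.3]
width: 0.0602
clock: 6.1
eef_pos: [0.5543, -0.064, 0.2766]
orientation: [3.141, -0.0, 0.226]
wrist_force: [1.2, -5.7, 4.5]
width: 0.0604
clock: 6.3
eef_pos: [0.554, -0.0627, 0.2767]
orientation: [3.14, -0.001, 0.226]
wrist_force: [1.4, -6.9, 5.0]
width: 0.06
```

```bash
python3 -m pendant '[[60,0,-0.05,0,0,0,0],[60,0,0,0,0,0,0]]'
python3 -m pendant '[[60,0,-0.05,0,0,0,0],[60,0,0,0,0,0,0]]'
```

```text
clock: 6.5
eef_pos: [0.5537, -0.0613, 0.2767]
orientation: [3.14, -0.001, 0.226]
wrist_force: [1.9, -7.5, 5.4]
width: 0.0602
clock: 6.7
eef_pos: [0.5534, -0.06, 0.2768]
orientation: [3.14, -0.001, 0.226]
wrist_force: [1.9, -9.4, 5.9]
width: 0.0598
```

```bash
python3 -m pendant '[[60,0,-0.05,0,0,0,0],[60,0,0,0,0,0,0]]'
python3 -m pendant '[[60,0,-0.03,0,0,0,0],[60,0,0,0,0,0,0]]'
```

```text
clock: 6.9
eef_pos: [0.5531, -0.0586, 0.2768]
orientation: [3.14, -0.001, 0.225]
wrist_force: [2.8, -10.5, 5.6]
width: 0.0598
clock: 7.1
eef_pos: [0.5529, -0.0579, 0.2768]
orientation: [3.139, -0.001, 0.225]
wrist_force: [1.4, -11.7, 5.6]
width: 0.0603
```

```bash
python3 -m pendant '[[60,0,0,0,0,0,0],[60,0,0.2,0,0,0,0],[60,0,0.4,0,0,0,0],[60,0,0,-0.7,0,0,0],[60,0,0,-0.8,0,0,0],[60,0,0,-0.8,0,0,0],[75,0,0,0,0,0,0]]'; python3 go.py 0.466 -0.107 0.252 13
python3 - <<'E'
from h import *
p=read_camera("side");W,C,u,v=cloud(p)
im=cv2.cvtColor(p["frame"],cv2.COLOR_RGB2BGR);cv2.imwrite("pics/e.png",cv2.resize(im[60:190,180:310],(500,500),interpolation=2))
k=(W[:,2]>.265)&(W[:,2]<.32)&(np.hypot(W[:,0]-.56,W[:,1]+.085)<.05)&(C.max(1)<60)
print(k.sum(),np.percentile(W[k],[2,50,98],axis=0).round(3).tolist())
for l in("lever_knob","collar"):print(l,[(np.round(d["location"],3).tolist(),round(d["p"],2)) for d in tip_of(p,l)[:1]])
E
```

```text
clock: 7.8
eef_pos: [0.5572, -0.0749, 0.3482]
orientation: [3.141, -0.003, 0.226]
wrist_force: [-0.8, 0.4, 0.3]
width: 0.0729
clock 7.8 units tool now [-3.21  0.36  3.2 ] turn [ 0.01 -0.04 -0.01] in goal frame [-3.2   0.36  3.21]
82 [[0.55, -0.081, 0.271], [0.558, -0.072, 0.294], [0.569, -0.067, 0.309]]
lever_knob [([0.56, -0.081, 0.287], 0.51)]
collar [([0.472, -0.105, 0.263], 0.71)]
```

```bash
python3 -m pendant '[[80,-0.8,0.1,0,0,0,0],[80,-0.8,0.1,0,0,0,0],[80,-0.8,0.1,0,0,0,0],[80,-0.7,0.06,0,0,0,0],[80,-0.1,0,0,0,0,0],[80,0,0,0.8,0,0,0],[80,0,0,0.8,0,0,0],[80,0,0,0.8,0,0,0],[80,0,0,0.7,0,0,0],[80,0,0,0.1,0,0,0]]'
python3 -m pendant '[[60,0,0,0,0,0,0],[52,0,0,0,0,0,0],[48,0,0,0,0,0,0],[48,0,0,0,0,0,0]]' 20; python3 go.py 0.466 -0.107 0.252 13
python3 -c "from plant import *;print(get_state()['torque'])"
```

```text
clock: 8.95
eef_pos: [0.465, -0.1061, 0.2459]
orientation: [-3.139, 0.004, 0.226]
wrist_force: [0.5, -0.2, 0.0]
width: 0.0804
clock: 9.35
eef_pos: [0.4662, -0.1076, 0.2508]
orientation: [3.138, -0.002, 0.225]
wrist_force: [3.7, -10.4, 0.8]
width: 0.048
clock 9.35 units tool now [-0.   -0.02 -0.04] turn [ 0.04 -0.02 -0.02] in goal frame [-0.   -0.02 -0.04]
[-1.6574237  -0.54670847  0.02263048]
```

```bash
python3 -m pendant '[[48,0,0.05,0,0,0,0],[48,0,0.03,0,0,0,0],[48,0,0,0,0,0,0]]'; python3 -m pendant '[[46,0,0,0,0,0,0],[46,0,0,0,0,0,0]]'
python3 -c "from plant import *;print(get_state()['torque'])"
```

```text
clock: 9.65
eef_pos: [0.4662, -0.1088, 0.2498]
orientation: [3.142, -0.001, 0.226]
wrist_force: [-0.4, 0.4, -0.7]
width: 0.048
clock: 9.85
eef_pos: [0.4662, -0.1088, 0.2495]
orientation: [3.141, -0.0, 0.226]
wrist_force: [0.4, -1.6, 1.1]
width: 0.0461
[-0.26758643 -0.12051639  0.06992304]
```

```bash
python3 -m pendant '[[46,0,0.03,0,0,0,0],[40,0,0,0,0,0,0],[40,0,0,0,0,0,0],[40,0,0,0,0,0,0]]' 20
python3 -c "from plant import *;print(get_state()['torque'].round(3))"
```

```text
clock: 10.25
eef_pos: [0.4663, -0.1098, 0.2495]
orientation: [3.141, -0.0, 0.226]
wrist_force: [0.4, -4.8, 1.7]
width: 0.0436
[-0.671 -0.016  0.049]
```

```bash
cat > t.py <<'E'
from plant import *
import numpy as np
s=get_state();print("torque",np.round(s['torque'],3),"yaw",np.degrees(s["orientation"][2]).round(1),"F",np.round(s["wrist_force"],1),"q6",round(s["q"][5],2))
E
python3 -m pendant '[[40,0,0.02,0,0,0,0],[40,0,0,0,0,0,0]]' >/dev/null; python3 t.py
python3 -m pendant '[[40,0,0,0,0,0,0.5],[40,0,0,0,0,0,0.5]]'>/dev/null; python3 t.py
python3 -m pendant '[[40,0,0,0,0,0,0.5]]'>/dev/null; python3 t.py
python3 -m pendant '[[40,0,0,0,0,0,0.5]]'>/dev/null; python3 t.py
```

```text
torque [ 0.349  0.221 -0.025] yaw 13.0 F [-1.3  3.5  4. ] q6 1.06
torque [0.827 0.387 0.174] yaw 7.9 F [-4.   7.7  4.8] q6 1.15
torque [1.101 0.47  0.165] yaw 5.4 F [-2.6  9.5  5.7] q6 1.19
torque [1.288 0.461 0.252] yaw 2.9 F [-3.5 10.6  5.2] q6 1.24
```

```bash
python3 -m pendant '[[40,0,-0.03,0,0,0,0.5]]'>/dev/null; python3 t.py
python3 -m pendant '[[40,0,0,0,0,0,0.5]]'>/dev/null; python3 t.py
python3 -m pendant '[[40,0,0,0,0,0,0.5]]'>/dev/null; python3 t.py
```

```text
torque [-0.414  0.356  0.142] yaw 0.4 F [-1.8 -1.3  4.1] q6 1.28
torque [0.55  0.419 0.193] yaw -2.1 F [-4.   5.3  4.2] q6 1.32
torque [0.822 0.357 0.156] yaw -4.6 F [-2.4  6.6  5.3] q6 1.37
```

```bash
python3 -m pendant '[[40,0,0,0,0,0,0.5]]'>/dev/null; python3 t.py
python3 -m pendant '[[40,0,0,0,0,0,0.4]]'>/dev/null; python3 t.py
python3 -m pendant '[[40,0,-0.01,0,0,0,0.4]]'>/dev/null; python3 t.py
```

```text
torque [1.037 0.368 0.131] yaw -7.1 F [-2.1  9.1  4.7] q6 1.41
torque [1.214 0.409 0.111] yaw -9.1 F [-1.9  9.7  3.8] q6 1.45
torque [0.718 0.413 0.099] yaw -11.1 F [-2.2  6.8  4.9] q6 1.48
```

```bash
python3 -m pendant '[[40,0,0,0,0,0,0.4]]'>/dev/null; python3 t.py
python3 -m pendant '[[40,0,0,0,0,0,0.4]]'>/dev/null; python3 t.py
```

```text
torque [1.165 0.376 0.113] yaw -13.1 F [-2.8  9.   5.3] q6 1.52
torque [1.351 0.312 0.06 ] yaw -15.1 F [-1.7 11.7  4.7] q6 1.55
```

```bash
python3 -m pendant '[[40,0,-0.03,0,0,0,0.4]]'>/dev/null; python3 t.py
python3 -m pendant '[[40,0,0,0,0,0,0.4]]'>/dev/null; python3 t.py
python3 -m pendant '[[40,0,0,0,0,0,0.4]]'>/dev/null; python3 t.py
```

```text
torque [-0.292  0.779  0.031] yaw -17.1 F [-5.  -0.7  5.5] q6 1.59
torque [0.57  0.532 0.127] yaw -19.1 F [-2.9  5.4  4.9] q6 1.62
torque [0.713 0.443 0.201] yaw -21.1 F [-2.4  7.1  5.2] q6 1.66
```

```bash
python3 -m pendant '[[40,0,-0.01,0,0,0,0.4]]'>/dev/null; python3 t.py
python3 -m pendant '[[40,0,0,0,0,0,0.4]]'>/dev/null; python3 t.py
```

```text
torque [0.36  0.63  0.346] yaw -23.1 F [-3.6  3.9  5. ] q6 1.69
torque [0.73  0.44  0.416] yaw -25.1 F [-2.7  5.8  4.1] q6 1.73
```

Torque climbs steadily past yaw −19°, after falling from −7 to −17°, which means the teeth have caught and the play is taken up. I'll back off into the play and check.

```bash
python3 -m pendant '[[40,0,0,0,0,0,-0.5],[40,0,0,0,0,0,-0.5]]'>/dev/null; python3 t.py
python3 -m pendant '[[40,0,0,0,0,0,-0.5]]'>/dev/null; python3 t.py
python3 -m pendant '[[60,0,0,0,0,0,0],[80,0,0,0,0,0,0],[80,0,0,0,0,0,0]]'; python3 t.py
```

```text
torque [ 0.075  0.697 -0.049] yaw -19.9 F [-4.3  1.2  4.8] q6 1.64
torque [-0.152  0.786 -0.01 ] yaw -17.4 F [-5.8 -0.1  4.6] q6 1.59
clock: 12.75
eef_pos: [0.4668, -0.1078, 0.2491]
orientation: [-3.142, 0.0, -0.307]
wrist_force: [0.0, 0.2, 0.1]
width: 0.0798
torque [0.023 0.011 0.032] yaw -17.6 F [0.  0.2 0.1] q6 1.6
```

Collar released mid-play. I'll rise, turn back to yaw 13° (30.6° = −6.12 units) and return over the knob.

```bash
python3 -m pendant '[[80,0,0,-0.8,0,0,0],[80,0,0,-0.9,0,0,0],[80,0,0,-0.9,0,0,0],[80,0,0,-0.9,0,0,-1],[80,0,0,0,0,0,-1],[80,0,0,0,0,0,-1],[80,0,0,0,0,0,-1],[70,0,0,0,0,0,-1],[60,0,0,0,0,0,-1],[60,0,0,0,0,0,-0.12]]'
python3 - <<'E'
from h import *
a=[]
p=read_camera("side");W,C,u,v=cloud(p)
k=(W[:,2]>.265)&(W[:,2]<.32)&(np.hypot(W[:,0]-.56,W[:,1]+.085)<.05)&(C.max(1)<60)
print(k.sum(),np.percentile(W[k],[2,50,98],axis=0).round(3).tolist())
for l in("lever_knob","collar"):print(l,[(np.round(d["location"],3).tolist(),round(d["p"],2)) for d in tip_of(p,l)[:1]])
E
python3 go.py 0.5572 -0.079 0.276 13
```

```text
clock: 13.75
eef_pos: [0.4668, -0.1079, 0.3542]
orientation: [-3.141, 0.0, 0.229]
wrist_force: [-0.1, -0.0, 1.3]
width: 0.0599
83 [[0.55, -0.081, 0.272], [0.558, -0.071, 0.295], [0.569, -0.066, 0.308]]
lever_knob [([0.562, -0.078, 0.288], 0.52)]
collar [([0.469, -0.104, 0.267], 0.59)]
clock 13.9 units tool now [ 3.15 -0.26  2.61] turn [-0.    0.   -0.02] in goal frame [ 3.15 -0.26  2.61]
```

```bash
python3 -m pendant '[[60,0.8,-0.06,0,0,0,0],[60,0.8,-0.06,0,0,0,0],[60,0.8,-0.06,0,0,0,0],[60,0.75,-0.08,0,0,0,0],[60,0,0,0.7,0,0,0],[60,0,0,0.8,0,0,0],[60,0,0,0.8,0,0,0],[60,0,0,0.3,0,0,0],[60,0,0,0,0,0,0]]'
python3 -m pendant '[[60,0,-0.2,0,0,0,0],[60,0,-0.2,0,0,0,0],[60,0,0,0,0,0,0]]'
python3 -m pendant '[[60,0,-0.1,0,0,0,0],[60,0,0,0,0,0,0]]'
```

```text
clock: 14.8
eef_pos: [0.5568, -0.0789, 0.2754]
orientation: [-3.141, 0.002, 0.227]
wrist_force: [-1.1, 0.7, -0.4]
width: 0.0599
clock: 15.1
eef_pos: [0.5544, -0.0665, 0.2775]
orientation: [3.141, -0.002, 0.228]
wrist_force: [-0.1, -0.2, -0.7]
width: 0.0598
clock: 15.3
eef_pos: [0.5537, -0.064, 0.2766]
orientation: [3.141, -0.0, 0.228]
wrist_force: [0.1, -0.2, -0.4]
width: 0.0599
```

```bash
python3 -m pendant '[[60,0,-0.1,0,0,0,0],[60,0,0,0,0,0,0]]'|grep -E 'eef|wrist'
python3 -m pendant '[[60,0,-0.1,0,0,0,0],[60,0,0,0,0,0,0]]'|grep -E 'eef|wrist'
python3 -m pendant '[[60,0,-0.06,0,0,0,0],[60,0,0,0,0,0,0]]'|grep -E 'eef|wrist'
```

```text
eef_pos: [0.553, -0.0614, 0.2763]
wrist_force: [0.5, -1.4, 0.7]
eef_pos: [0.5524, -0.0587, 0.2764]
wrist_force: [1.0, -4.6, 0.4]
eef_pos: [0.552, -0.0569, 0.2763]
wrist_force: [2.5, -4.8, -0.4]
```

Force stays at 5 N where it was 12 N before, so the teeth are in mesh. Continuing.

```bash
python3 -m pendant '[[60,0,-0.06,0,0,0,0],[60,0,0,0,0,0,0]]'|grep -E 'eef|wrist'
python3 -m pendant '[[60,0,-0.06,0,0,0,0],[60,0,0,0,0,0,0]]'|grep -E 'eef|wrist'
```

```text
eef_pos: [0.5516, -0.0552, 0.2763]
wrist_force: [0.8, -5.4, 0.6]
eef_pos: [0.5511, -0.0534, 0.2763]
wrist_force: [2.4, -5.6, -0.3]
```

```bash
python3 -m pendant '[[60,0,-0.06,0,0,0,0],[60,0,0,0,0,0,0]]'|grep -E 'eef|wrist'
python3 -m pendant '[[60,0,-0.05,0,0,0,0],[60,0,0,0,0,0,0]]'|grep -E 'eef|wrist'
```

```text
eef_pos: [0.5507, -0.0517, 0.2762]
wrist_force: [1.6, -4.4, -0.6]
eef_pos: [0.5504, -0.0502, 0.2762]
wrist_force: [0.7, -5.4, -1.2]
```

```bash
python3 -m pendant '[[60,0,-0.05,0,0,0,0],[60,0,0,0,0,0,0]]'|grep -E 'eef|wrist'
python3 -m pendant '[[60,0,-0.04,0,0,0,0],[60,0,0,0,0,0,0]]'|grep -E 'eef|wrist'
```

```text
eef_pos: [0.5501, -0.0492, 0.2761]
wrist_force: [3.5, -8.2, -1.4]
eef_pos: [0.55, -0.0488, 0.276]
wrist_force: [4.2, -15.5, -3.4]
```

```bash
python3 -m pendant '[[60,0,-0.04,0,0,0,0],[60,0,0,0,0,0,0]]'|grep -E 'eef|wrist'
python3 -m pendant '[[60,0,-0.04,0,0,0,0],[60,0,0,0,0,0,0]]'|grep -E 'eef|wrist'
```

```text
eef_pos: [0.55, -0.0485, 0.276]
wrist_force: [7.7, -22.3, -4.7]
eef_pos: [0.5499, -0.0482, 0.2759]
wrist_force: [10.4, -29.5, -5.0]
```

A stiff stop is reached (eef barely moves, force climbs steeply). Letting go and looking.

```bash
python3 -m pendant '[[60,0,0.1,0,0,0,0],[60,0,0.2,0,0,0,0],[60,0,0.35,0,0,0,0],[60,0,0,-0.6,0,0,0],[60,0,0,-1,0,0,0],[60,0,0,-1,0,0,0],[60,0,0,-1,0,0,0],[60,0,0,-1,0,0,0],[60,0,0,0,0,0,0]]'
python3 - <<'E'
from h import *
a=[]
for c in("top","side"):
    p=read_camera(c);W,C,u,v=cloud(p)
    im=cv2.cvtColor(p["frame"],cv2.COLOR_RGB2BGR)
    a.append(cv2.resize(im[120:250,210:340] if c=="top" else im[60:230,160:330],(400,400),interpolation=2))
    k=(W[:,2]>.265)&(W[:,2]<.32)&(np.hypot(W[:,0]-.555,W[:,1]+.07)<.05)&(C.max(1)<60)
    print(c,k.sum(),np.percentile(W[k],[2,50,98],axis=0).round(3).tolist() if k.sum() else "")
    print([(np.round(d["location"],3).tolist(),round(d["p"],2)) for d in tip_of(p,"lever_knob")[:1]])
    for l in "beaker small_flask tube_rack jar".split():
        print(l,[(np.round(d["location"],3).tolist(),round(d["p"],2)) for d in tip_of(p,l)[:1]])
cv2.imwrite("pics/f.png",np.hstack(a))
E
```

```text
clock: 18.4
eef_pos: [0.5537, -0.0639, 0.4201]
orientation: [3.139, -0.006, 0.228]
wrist_force: [0.5, 0.2, 0.8]
width: 0.0602
top 36 [[0.545, -0.076, 0.284], [0.552, -0.066, 0.301], [0.56, -0.056, 0.308]]
[([0.561, -0.069, 0.288], 0.58)]
beaker []
small_flask [([0.454, -0.2, 0.012], 0.43)]
tube_rack [([0.586, -0.425, 0.002], 0.7)]
jar [([0.359, -0.394, 0.0], 0.74)]
side 78 [[0.547, -0.069, 0.271], [0.555, -0.059, 0.294], [0.566, -0.052, 0.307]]
[([0.556, -0.07, 0.284], 0.41)]
beaker [([0.487, -0.016, 0.015], 0.62)]
small_flask []
tube_rack [([0.589, -0.425, 0.001], 0.68)]
jar [([0.361, -0.394, 0.001], 0.61)]
```

View pics/f.png

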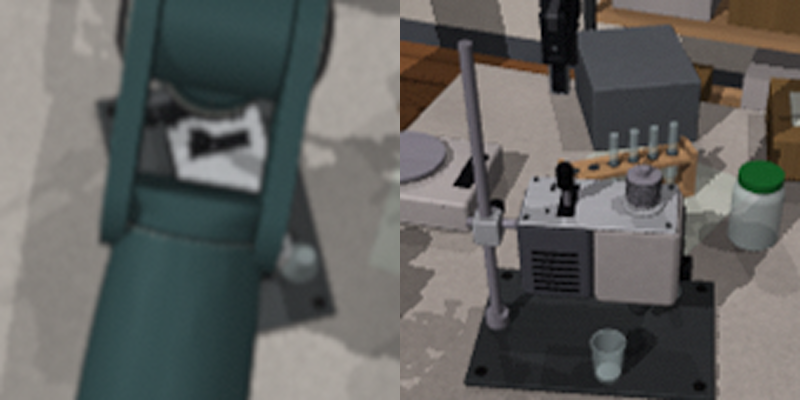

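The push ended on a stiff stop, but the vision shift reads a little short of 44 mm. I'll clear the arm away and measure the knob against the collar from both cameras.

```bash
python3 -m pendant '[[60,-1,1,0,0,0,0],[60,-1,1,0,0,0,0],[60,-1,1,0,0,0,0],[60,-1,1,0,0,0,0],[60,-1,1,0,0,0,0],[60,-1,1,0,0,0,0],[60,-1,1,0,0,0,0],[60,-1,1,0,0,0,0],[60,-1,1,0,0,0,0],[60,-1,1,0,0,0,0]]'|grep eef
python3 - <<'E'
from h import *
a=np.radians(13);ax=np.array([[np.cos(a),np.sin(a)],[-np.sin(a),np.cos(a)]])
im=[]
for c in("top","side"):
    p=read_camera(c);W,C,u,v=cloud(p);f=cv2.cvtColor(p["frame"],cv2.COLOR_RGB2BGR)
    S=np.c_[(W[:,:2]-[.4665,-.1085])@ax.T,W[:,2]]
    for n,m in(("collar top",(np.hypot(S[:,0],S[:,1])<.03)&(S[:,2]>.274)),("knob",(abs(S[:,0]-.095)<.025)&(abs(S[:,1])<.05)&(S[:,2]>.27)&(S[:,2]<.33)),("knob top",(abs(S[:,0]-.095)<.025)&(abs(S[:,1])<.05)&(S[:,2]>.297)&(S[:,2]<.33))):
        print(c,n,m.sum(),(1e3*np.percentile(S[m],[3,50,97],axis=0)).round().tolist())
    # predicted knob axis points for angles, pixel
    K=p["K"]
    def pj(th):
        P=[]
        for r in(.068,.102):
            y=r*np.sin(th);q=np.array([.095,y])@ax+[.4665,-.1085];P.append([*q,.205+r*np.cos(th)])
        return cv2.projectPoints(np.array(P),p["rvec"],p["tvec"],K,None)[0].reshape(-1,2)
    b,x0,y0=(f[130:230,230:330],230,130) if c=="top" else (f[90:170,200:280],200,90)
    s=400/b.shape[1];b=cv2.resize(b,(400,400),interpolation=2)
    for th,col in((.26,(0,255,0)),(.13,(0,0,255))):
        q=((pj(th)-[x0,y0]+.5)*s).astype(int);print(c,th,pj(th).round(1).tolist());cv2.line(b,tuple(map(int,q[0])),tuple(map(int,q[1])),col,1)
    im.append(b)
cv2.imwrite("pics/g.png",np.hstack(im))
E
```

```text
eef_pos: [0.3279, -0.4253, 0.4144]
top collar top 143 [[-18.0, -19.0, 276.0], [1.0, -0.0, 282.0], [20.0, 18.0, 293.0]]
top knob 42 [[86.0, 12.0, 285.0], [94.0, 23.0, 301.0], [104.0, 33.0, 306.0]]
top knob top 31 [[87.0, 15.0, 300.0], [96.0, 24.0, 302.0], [104.0, 32.0, 307.0]]
top 0.26 [[275.9, 166.3], [273.7, 164.8]]
top 0.13 [[278.4, 165.6], [277.7, 163.8]]
side collar top 137 [[-16.0, -16.0, 276.0], [4.0, 6.0, 283.0], [23.0, 21.0, 293.0]]
side knob 84 [[89.0, 17.0, 274.0], [97.0, 28.0, 296.0], [107.0, 33.0, 307.0]]
side knob top 41 [[89.0, 16.0, 298.0], [99.0, 27.0, 304.0], [108.0, 33.0, 307.0]]
side 0.26 [[231.4, 138.7], [230.7, 130.8]]
side 0.13 [[231.8, 136.5], [231.3, 127.5]]
```

View pics/g.png

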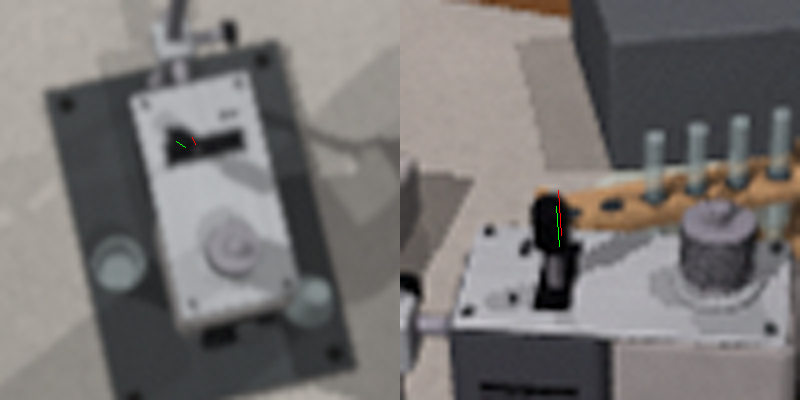

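Top view: the knob sits at the left (low) end of the slot at about (182,140). Side view: the knob, at about (550,222), covers the predicted 0.26 rad axis line (green). Together with the stiff stop, the lever reads as home. Beaker and small flask haven't moved, and the arm is clear.

```bash
python3 -c "
from plant import *
s=get_state();print(s['clock'],s['wrist_force']);print(close_job())"
```

```text
20.1 [ 0.38129915  0.67330281 -0.04574509]
the job is handed in; nothing more can be done
None
```

The stirrer is in low range and the job is handed in, at 20.1 s on the clock.

- **Butting the teeth:** I eased the lever over until they butted. The push climbed from about 5 N to 12 N, then I let go.
- **Catching them:** I gripped the collar at 20 N and turned it about 38° one way. The torque dropped, then rose to about 0.42 Nm, so the teeth had caught. I backed off into the play and released.
- **Going home:** The lever then moved at a steady 5 N or so until it met a stiff stop. I pressed to about 31 N against that stop before letting go, and withdrew the arm.

**Last checks:**
- **Lever position:** The side image matches the lever at 0.26 rad. The top camera's depth reading gives the knob's top centre at about 23.5 mm, against an expected 26 mm. That works out to about 0.23 rad, just under the 0.235 limit, with an error of about 2 mm.
- **Estimates that disagreed:** The knob positions from the trained network showed a shift of only about 35 mm of the expected 44 mm. I relied on the stiff stop and the side image instead.
- **Surroundings:** The beaker, small flask, tube rack and jar showed no movement. I did not re-measure the large flask, bottle and funnel, which were well away from the arm's path. The wrist force was about zero, so the robot was touching nothing.

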